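# Draw the coverslip basket out of the staining bath with the hook rod

### The job

Take the hook rod from its fork rest, hook the small steel basket deep in the clear staining bath by its wire bail, and draw it gently towards the far end of the bath until it just meets the end stop; ease it back about a centimetre, clear of the stop's lip, and lift it out there, through the gap in the hold-down rails. Set the basket down gently, flat in the white drain tray, unhook it and hang the rod back upright on the fork rest. Do not touch the basket with the fingers, force nothing against the bath, and leave the other things on the bench where they stand.

Things in the scene. Friction and masses are not known exactly. Their poses are not given: they have to be found in the camera images.
- bath: (sizes here and below in mm) clear-walled open staining bath, fixed to the bench: outside 250 (x) x 82 (y) x 140 high, inside 240 x 72, walls 5. Origin: centre of its underside; +x runs along it to its far end, where the stop is. More than 12 N between basket or rod and the bath or its fittings is too much.
- bath_ledge (a point): point on the bath's middle line, 26 above its origin, level with the tops of two ledges along the long walls (25 to 36 from the middle line, all the bath's length). The basket's ears lie on them. Over them run two steel hold-down rails, underside 9 higher, that hold the ears down with 5 of play. The rails end at a gap 53 long, which ends at the stop. Axes as the bath's
- bath_stopzone (a point): zone of the stop: two steel blocks, 40 high, 24 free between; each has at its top a lip 5 to -x, underside 36 above this point. Stop, gap and rails' ends are one frame clamped anywhere over 60: the stop's face is 30 to -x to 30 to +x of this point, not measured, to be felt or seen. Point 35 to +x of bath_ledge. The basket lifts out with its front plate 5 to 14 from the stop's face
- basket_bail (a point): top of the basket's bail (centre of the wire, at its middle, the peak). The bail is a 5 thick wire arch in the dish's y-z plane: legs 19.5 to either side, tops of the legs 10 lower than the peak. At the start it is about 72 above the bath's origin and 60 to 75 to the -x side of it, wire across the bath. z up, x along the bath's +x to within 2 degrees
- basket_ears (a point): centre of the basket, level with its ears' underside, 46 below the bail's peak, 14 above its own underside. Loose steel basket, 0.2-0.31 kg: open dish 44 (x) x 42 (y) x 18 high, its +x front plate 44 high; flat ears at +y and -y, 34 long in x, 4 thick, 66 over both. Pushed while on the ledges it pitches and wedges under the rails; hung on the hook, ears clear of both, it moves freely
- rod_grip (a point): centre of the hook rod's square black handle (14 x 14 x 66 high); at the start hanging upright. Loose rod, 0.15 kg. Under the handle a round collar (diameter 26, 5 thick), its underside 38 below this point; below it a steel shank of diameter 6. z up, +x the way the hook points
- rod_hook (a point): foot of the hook rod's shank, on its axis, 130 below the handle's centre, level with the centre line of the hook's bottom. The hook is a V of 6 thick wire open upward: bottom 8 to 12 to +x of this point, tip 20 to +x, top of the tip 14 above this point, arms 11 high. A wire lying in it settles about 10 to +x, its underside about 3 above this point
- rest_seat (a point): where the rod hangs on the fixed grey fork rest: shank's axis at the top face of the fork plate (5 thick, top 107 above the bench). The slot, 12 wide, is open to -x (prongs reach 20 to -x of this point), ends 16 to +x; post 50 to +x, no higher than the plate. Rod hangs by its collar, handle centre 38 above this point, hook to +x; to free it lift it a little and draw it to -x
- tray: white drain tray, fixed: outside 150 (x) x 130 (y), rim 15 high, walls 4, floor 4 thick. Origin: centre of its underside
- dropper: bystander: amber dropper bottle, diameter 36, 85 high, loose. Origin: centre of underside
- reagent: bystander: white jar, diameter 52, 100 high, loose. Origin: centre of underside
- slidebox: bystander: grey slide box 85 x 35 x 32 high, loose. Origin: centre of underside
- dish: bystander: shallow glass dish, diameter 90, 15 high, loose. Origin: centre of underside
- beaker: bystander: glass beaker, diameter 60, 75 high, loose. Origin: centre of underside
Mind the look-alikes: they are no part of the job. Of the things like the part that bears rod_grip, leave any that is blue or green; of the rest the larger one is meant.

How it is judged:
By the outcome, as a careful person would: the job done as asked, in the order asked, and still so for the second after the job is handed in, with the robot touching nothing.
It also fails if it takes over 70 s, if anything falls off the work surface, if the arm or the gripper's body presses on something with over 40 N, if the wrist force passes 120 N, or if a joint passes its speed limit or range.

### The arm

A 6-joint arm with a two-finger parallel gripper is mounted at the origin on the work surface. World frame = base frame: x ahead of the robot, y to its left, z up, the work surface at z = 0. Lengths are in m, angles in rad, forces in N, time in s.
With the tool pointing down it reaches from about 0.35 to 0.925 m from the base axis. Payload 6.4 kg.
Tool frame: the origin (TCP) lies at the very end of the fingers, on their centre line; the grasp point (between the pads) lies 19 mm behind it; z points along the fingers, y is the line along which they close (so a half turn about z gives the same grasp; the last joint's range is limited). The gripper opens to 85 mm and grips with 20 to 120 N. Pads are 22 mm wide; open, the fingers measure 114 mm over their backs; the gripper's body (76 mm by 85 mm) begins 54 mm behind the grasp point. The pads swing forward as they close: fully open they stand 13 mm farther back than shut.
Start: joints at [1.148, 0.245, 1.558, -0, 1.339, -0.174], TCP at [0.16, 0.63, 0.231] pointing down, gripper open.
Joint ranges: [-3.13, 3.13], [-1.02, 2.26], [0.13, 2.54], [-0.95, 4.09], [0.21, 2.88], [-2.74, 2.74]. Speed limits (rad/s): [2.57, 2.57, 3.14, 3.14, 3.14, 3.14].

### API

Orientations are given as a unit quaternion [x, y, z, w].
In Python, from station import state, optics, manip gives the robot as it stands.
- The arm moves only by the tool arm_command, never from a script. Its argument "rows" is a list of rows, each a list of 3 entries, a list of its own where there are three numbers: the finger opening in cm, from 0 to 8.54, then the shift along the tool's x, y, z in cm, then the turn, a rotation vector about the tool's x, y, z in rad. In form: [[claw, [tx, ty, tz], [rx, ry, rz]], ...]. A call has 1 to 20 rows; each row is the pose to reach, as a shift and turn from the pose commanded when the call began, along the tool's axes at that moment; what a row does not reach only later rows make up. A row lasts 1/8 s, in which the tool goes at most 62.5 mm and 10.7 degrees, less where a joint would pass 70% of its speed; a pose out of reach is approached as far as the arm can. A call with a gripper value outside its range is refused whole. The fingers move at their own pace and stop on an object; "grip_force" is the grip in N (left out, the last holds). Time passes only in rows, so rows that repeat a pose let the fingers close. It gives the time, the measured TCP pose, the force, the opening and the grip force at its end, in the units of the state.
- state(): the state, without advancing time (a new reading comes with each control period).
- optics.read_camera(name): name is "side" or "top" or "wrist"; returns a dict with "img" (480x640x3 uint8, red, green, blue), "z_map" (480x640 float32, m along the optical axis (not along the pixel's ray), 0 where there is no reading), "fx", "fy", "cx", "cy" (pixels), "k1" (the pictures are not rectified: a ray, as slopes to the right and down, at radius r is drawn at 1 + k1 r^2 times it, then the intrinsics apply), "view" (4x4, takes a point from world to camera coordinates). Camera axes: x right, y down, z forward; pixel columns grow to the right and rows downward; lengths in m; the calibration is good to about 2 mm. A picture is of the moment at which its call begins.
- manip.job_done(): hands the job in; it is judged then, once.
The state is a dict: "time": time; "q": joint angles; "dq": joint speeds; "effort": joint torques, N m; "tcp_pos": TCP position; "orientation": TCP orientation; "wrist_force": force on the tool from outside, world axes, zero at the start; "wrist_torque": the same for the moment, N m; "width": finger opening in m; "grip_force": force on a finger pad.
Only numpy, scipy, OpenCV 4.12 (cv2) and the standard library are available. Lean on these libraries where they do the work, as an engineer would, in place of code of your own. Each camera call takes 0.05 s, during which the arm holds its last target. There are 200 camera calls.

## Working session

There is one attempt and no reset: what is moved stays moved. The work goes in short steps, Python scripts to look and compute and a tool call to move; the robot and the scene stay as the last step left them, time stands still between calls to the robot, and variables do not carry over. Pictures are saved under pics/ and viewed, at most 13 in all, crops included, and the job is handed in when it is done.

Besides the shell and the picture viewer there is one more tool, called after "Emit:" as name([rows], argument=value, ...), one row to a line, values as JSON. arm_command: Moves the arm, as the interface text tells. Its arguments: {"type":"object","properties":{"rows":{"type":"array"},"grip_force":{"type":"number"}},"required":["rows"]}

```bash
mkdir -p pics; ls
cat > h.py <<'E'
import numpy as np, cv2
from station import state, optics, manip
from scipy.spatial.transform import Rotation as R
def cam(n):
    c=optics.read_camera(n); c['view']=np.array(c['view']); return c
def ray(c,u,v):
    x=(u-c['cx'])/c['fx'];y=(v-c['cy'])/c['fy'];a,b=x,y
    for _ in range(20):
        s=1+c['k1']*(a*a+b*b);a,b=x/s,y/s
    return np.array([a,b,1.0])
def toworld(c,p):
    V=c['view'];return V[:3,:3].T@(np.asarray(p)-V[:3,3])
def onz(c,u,v,z):
    o=toworld(c,[0,0,0]);p=toworld(c,ray(c,u,v));d=p-o
    return o+d*(z-o[2])/d[2]
def dep(c,u,v):
    z=c['z_map'][int(round(v)),int(round(u))];return toworld(c,ray(c,u,v)*z)
def proj(c,P):
    V=c['view'];p=V[:3,:3]@np.asarray(P)+V[:3,3];a,b=p[0]/p[2],p[1]/p[2];s=1+c['k1']*(a*a+b*b)
    return np.array([c['cx']+c['fx']*a*s,c['cy']+c['fy']*b*s])
def save(c,n,box=None,k=1):
    im=c['img'][:,:,::-1]
    if box: im=im[box[1]:box[3],box[0]:box[2]]
    if k!=1: im=cv2.resize(im,None,fx=k,fy=k,interpolation=cv2.INTER_CUBIC)
    cv2.imwrite('pics/'+n,im)
E
python3 - <<'E'
from h import *
import pickle
C={}
for n in('top','side'):
    C[n]=cam(n);save(C[n],n+'0.png');print(n,toworld(C[n],[0,0,0]),C[n]['view'][2,:3],C[n]['fx'],C[n]['k1'])
pickle.dump(C,open('c0.pkl','wb'))
print(state())
E
```

```text
pics
top [ 0.43405675 -0.10805761  1.24869864] [ 0.11431781  0.00456255 -0.99343375] 550.4495130207267 -0.12426713004068878
side [-0.04081309 -0.70144545  0.69556905] [ 0.59675428  0.59058504 -0.54322522] 515.2799625911258 -0.06810068452268182
{'time': 0.1, 'q': array([ 1.14789418e+00,  2.45774384e-01,  1.55890698e+00,  1.13938088e-05,
        1.33869484e+00, -1.74076537e-01]), 'dq': array([-0.00092953, -0.00326189, -0.00224897, -0.00046222, -0.00054848,
       -0.00057481]), 'effort': array([-3.19349529e-04, -4.30670178e+01, -3.27131367e+01, -1.00430350e-04,
        2.78768523e-03, -8.27192736e-06]), 'tcp_pos': array([0.15983854, 0.62951856, 0.23026324]), 'orientation': array([ 1.24093352e-01,  9.92270147e-01, -8.50713649e-04, -2.67548525e-04]), 'wrist_force': array([ 0.33165004, -0.25280975, -0.00117649]), 'wrist_torque': array([ 0.03031641, -0.01166838,  0.03608119]), 'grip_force': 0.0, 'width': 0.08526070679022507}
```

View pics/top0.png

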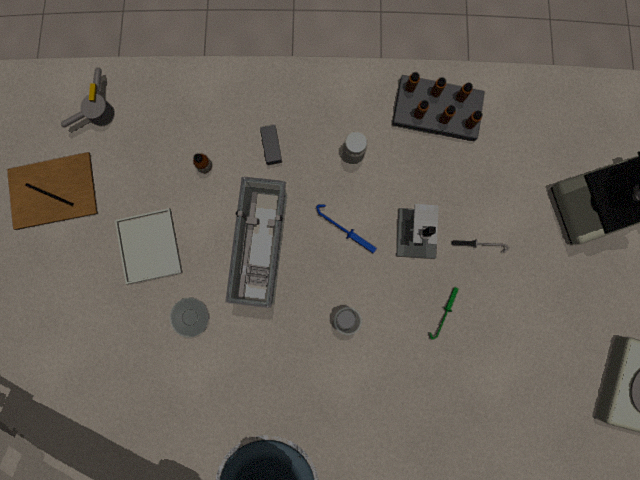

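View pics/side0.png

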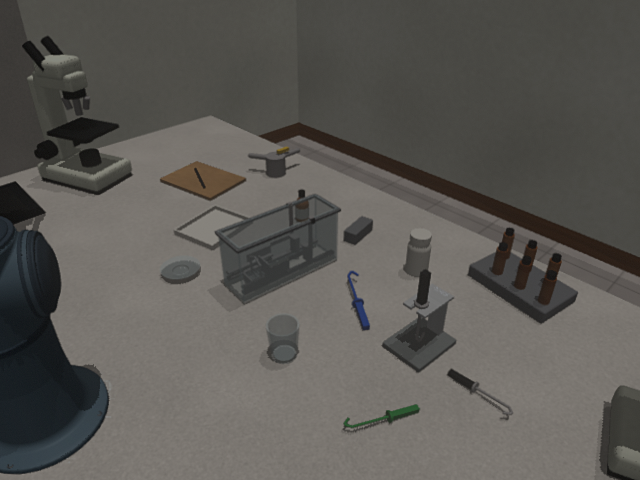

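Top view: bath at (258,240) with the frame near row 215 and the basket near (258,273); rest with rod at (428,230); tray (148,246). Side view: rod handle (423,285), fork plate (428,300), bath (280,245). The black rod lying at (480,244) top is the smaller look-alike.

Run:
```python
from h import *
import pickle
C=pickle.load(open('c0.pkl','rb'));t,s=C['top'],C['side']
g=lambda c,b,k:cv2.resize(c['img'][b[1]:b[3],b[0]:b[2],::-1],None,fx=k,fy=k,interpolation=cv2.INTER_CUBIC)
a=g(t,(222,170,297,310),4); b=g(t,(385,195,450,265),4); d=g(s,(380,255,470,375),4);
H=600;im=np.zeros((H,300+360,3),np.uint8)
im[:560,:300]=a; im[:280,300:560]=b
cv2.imwrite('pics/z1.png',cv2.convertScaleAbs(im,alpha=1.8))
e=g(s,(210,185,345,305),4)
im=np.zeros((600,800,3),np.uint8);im[:480,:540]=e; x=g(s,(385,260,465,370),3);im[:330,550:790]=x
cv2.imwrite('pics/z2.png',cv2.convertScaleAbs(im,alpha=1.8))
```

```text
(no output)
```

View pics/z1.png

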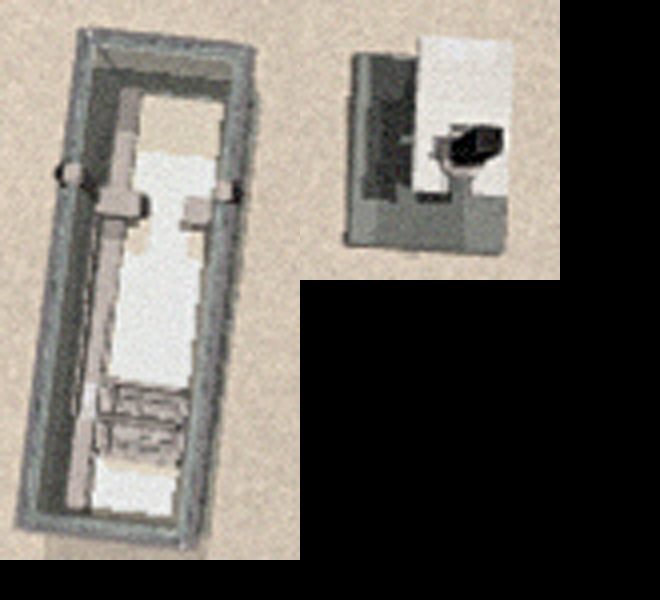

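View pics/z2.png

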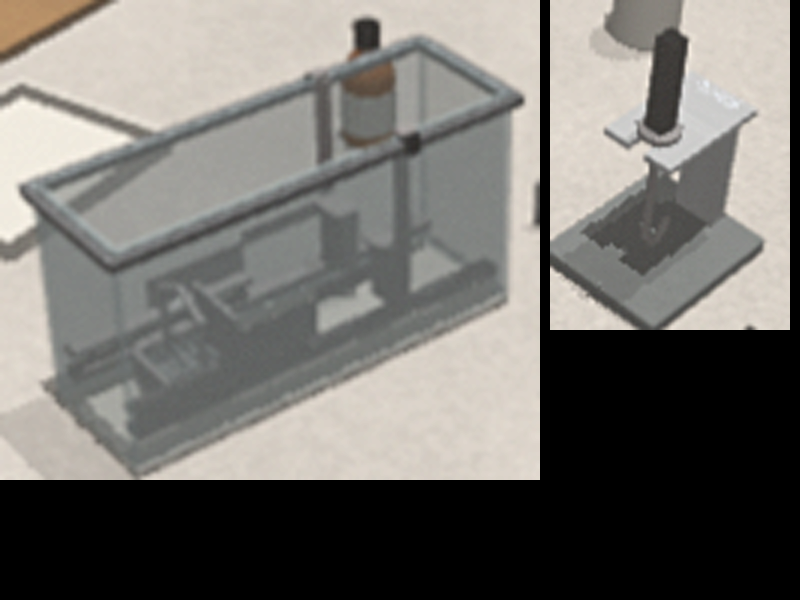

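Crops: bath rim corners at crop px (80,30),(252,45),(195,545),(18,530); stop blocks at (122,205),(197,212), basket at (145,420). Rod handle at (475,145) with the slot opening downward, i.e. towards world -x. Stop end is up-image.

Run:
```python
from h import *
import pickle
C=pickle.load(open('c0.pkl','rb'))
def cloud(c,box):
    P=[];U=[]
    for v in range(box[1],box[3]):
        for u in range(box[0],box[2]):
            if c['z_map'][v,u]>0: P.append(dep(c,u,v));U.append((u,v))
    return np.array(P),np.array(U)
def rect(P,lab):
    if len(P)<5: print(lab,'few',len(P));return
    r=cv2.minAreaRect((P[:,:2]*1000).astype(np.float32));print(lab,len(P),np.round(r[0],1),np.round(r[1],1),round(r[2],2),'z',np.round(P[:,2].mean(),4))
t,s=C['top'],C['side']
for c,n,bb,rb,tb in((t,'top',(218,165,300,315),(385,195,450,265),(110,200,190,290)),(s,'side',(205,180,350,310),(380,260,470,375),(165,195,260,250))):
    P,U=cloud(c,bb);q=P[:,2]
    rect(P[(q>.132)&(q<.15)],n+' bath rim');print(np.histogram(q,bins=np.arange(-.01,.17,.01))[0])
    P,U=cloud(c,rb);q=P[:,2]
    rect(P[q>.165],n+' handle top');rect(P[(q>.1)&(q<.111)],n+' plate');rect(P[(q>.125)],n+' handle');rect(P[(q>.004)&(q<.02)],n+' base');print(np.histogram(q,bins=np.arange(-.01,.2,.01))[0])
    P,U=cloud(c,tb);q=P[:,2];rect(P[(q>.0095)&(q<.02)],n+' tray rim')
T=lambda u,v:((u/4+222),(v/4+170))
cor=[onz(t,*T(*p),.14)[:2] for p in((80,30),(252,45),(195,545),(18,530))]
print(np.round(cor,4),np.mean(cor,0),[np.linalg.norm(cor[i]-cor[i-1]) for i in range(4)])
S=lambda u,v:(u/4+210,v/4+185)
cor=[onz(s,*S(*p),.14)[:2] for p in((420,37),(522,100),(113,268),(22,187))]
print(np.round(cor,4),np.mean(cor,0),[np.linalg.norm(cor[i]-cor[i-1]) for i in range(4)])
m=(t['img'].astype(int).max(2)<40);m[:, :385]=0;m[:,450:]=0;m[:195]=0;m[265:]=0
k,l,st,ce=cv2.connectedComponentsWithStats(m.astype(np.uint8))
for i in range(1,k): print(st[i],ce[i],onz(t,*ce[i],.16))
print(R.from_quat(state()['orientation']).as_matrix().round(3))
```

```text
top bath rim 1763 [537.6  23.1] [ 95.3 261.4] 84.77 z 0.1402
[2135 5633  443  435  362  240  176  301  178  109  111  116  121  118
  789  996    1]
top handle top 63 [ 562.9 -326.3] [14.4 13.8] 80.54 z 0.1776
top plate 723 [ 584.5 -327.8] [52.  82.3] 87.14 z 0.1076
top handle 103 [ 562.9 -326.1] [14.6 14.3] 84.16 z 0.1656
top base 1383 [ 584.5 -328.6] [160.9 148.5] 0.23 z 0.0114
[ 877 1735  986   10    5    0    0    0    0    0    0  646  167   11
    8   12    8   13   40   18]
top tray rim 634 [533.1 286.5] [152.  133.5] 13.36 z 0.0143
side bath rim 1483 [537.9  22.5] [ 97.3 262. ] 84.52 z 0.1383
[2307 7284  982  480  445  429  430  449  495  580  790  796  872  850
 1141  422    0]
side handle top 112 [ 562.  -328.6] [15.  14.9] 88.44 z 0.1746
side plate 692 [ 584.3 -329.2] [52.7 85.3] 86.63 z 0.1081
side handle 314 [ 561.3 -328.1] [15.4 16.3] 1.72 z 0.1557
side base 2425 [ 665. -265.] [363.7 196.3] 32.51 z 0.0119
[ 926 5582 2000  183  161  131   69   56   45   22    0  651  141   49
   49   49   50   56   74   11]
side tray rim 399 [547. 326.] [215.9 194.2] 19.48 z 0.0135
[[ 0.
[... 749 characters left out ...]
7271  0.16      ]
[402 222   1   1   1] [402. 222.] [ 0.57953293 -0.27033528  0.16      ]
[403 224   1   1   1] [403. 224.] [ 0.57554133 -0.27235225  0.16      ]
[403 227   1   1   1] [403. 227.] [ 0.56949985 -0.27236318  0.16      ]
[422 227  13  10  95] [428.26315789 231.17894737] [ 0.56208876 -0.3232206   0.16      ]
[402 231   1   1   1] [402. 231.] [ 0.56141744 -0.27037318  0.16      ]
[402 241   1   1   1] [402. 241.] [ 0.54136897 -0.27042833  0.16      ]
[401 243   2   1   2] [401.5 243. ] [ 0.53735014 -0.26944034  0.16      ]
[414 243   9   3  18] [418.38888889 244.27777778] [ 0.53542465 -0.30330043  0.16      ]
[[-0.969  0.246 -0.001]
 [ 0.246  0.969 -0.002]
 [ 0.    -0.002 -1.   ]]
```

```bash
cat >> h.py <<'E'
def mv(p,yaw_y):
    "shift/turn (cm, rad) from measured pose to TCP p with tool y at yaw_y deg, pointing down"
    st=state();M=R.from_quat(st['orientation']).as_matrix()
    y=np.array([np.cos(np.radians(yaw_y)),np.sin(np.radians(yaw_y)),0]);z=np.array([0,0,-1.]);x=np.cross(y,z)
    T=np.stack([x,y,z],1)
    print('shift cm',np.round(M.T@(np.array(p)-st['tcp_pos'])*100,2),'rot',R.from_matrix(M.T@T).as_rotvec().round(4))
E
python3 -c "
from h import *
mv([.5625,-.327,.25],-3)"
```

```text
shift cm [-62.58 -82.79  -1.85] rot [-1.7000e-03  9.0000e-04  1.3743e+00]
```

Emit:
arm_command([
  [8.5,[-10,-13,-4],[0,0,0.2]],
  [8.5,[-20,-26,-4],[0,0,0.4]],
  [8.5,[-30,-40,-4],[0,0,0.65]],
  [8.5,[-40,-53,-4],[0,0,0.9]],
  [8.5,[-62.6,-82.8,-3],[0,0,1.374]],
  [8.5,[-62.6,-82.8,-2],[0,0,1.374]],
  [8.5,[-62.6,-82.8,-2],[0,0,1.374]],
  [8.5,[-62.6,-82.8,-2],[0,0,1.374]],
  [8.5,[-62.6,-82.8,-2],[0,0,1.374]],
  [8.5,[-62.6,-82.8,-2],[0,0,1.374]],
  [8.5,[-62.6,-82.8,-2],[0,0,1.374]],
  [8.5,[-62.6,-82.8,-2],[0,0,1.374]],
  [8.5,[-62.6,-82.8,-2],[0,0,1.374]],
  [8.5,[-62.6,-82.8,-2],[0,0,1.374]],
  [8.5,[-62.6,-82.8,-2],[0,0,1.374]],
  [8.5,[-62.6,-82.8,-2],[0,0,1.374]],
  [8.5,[-62.6,-82.8,-2],[0,0,1.374]],
  [8.5,[-62.6,-82.8,-2],[0,0,1.374]],
])

```text
time: 2.35
tcp_pos: [0.5628, -0.3289, 0.2499]
orientation: [0.726, 0.687, -0.0, -0.001]
wrist_force: [-0.2, 0.4, -0.4]
width: 0.0849
grip_force: 0.0
```

Run:
```python
from h import *
mv([.5625,-.327,.25],-3); print(state()['q'].round(3),state()['time'])
c=cam('wrist');save(c,'w1.png');print(toworld(c,[0,0,0]),c['view'][2,:3])
P=np.array([dep(c,u,v) for v in range(0,480,2) for u in range(0,640,2) if c['z_map'][v,u]>0]);
for lo,hi in((.165,.185),(.1,.1115)):
    q=P[(P[:,2]>lo)&(P[:,2]<hi)&(abs(P[:,1]+.327)<.06)&(abs(P[:,0]-.58)<.1)]
    if len(q)>5: r=cv2.minAreaRect((q[:,:2]*1000).astype(np.float32));print(len(q),r)
```

```text
shift cm [ 0.19 -0.04 -0.01] rot [-0.0014 -0.0009 -0.0024]
[-0.702  0.236  1.534 -0.     1.373 -0.648] 2.35
[ 0.56575193 -0.24806598  0.39143024] [-0.01856386 -0.31573613 -0.94866542]
131 ((561.5215454101562, -328.6787414550781), (13.433480262756348, 13.544373512268066), 86.51507568359375)
1166 ((582.3892211914062, -330.6694641113281), (50.4072380065918, 81.89569091796875), 87.17280578613281)
```

View pics/w1.png

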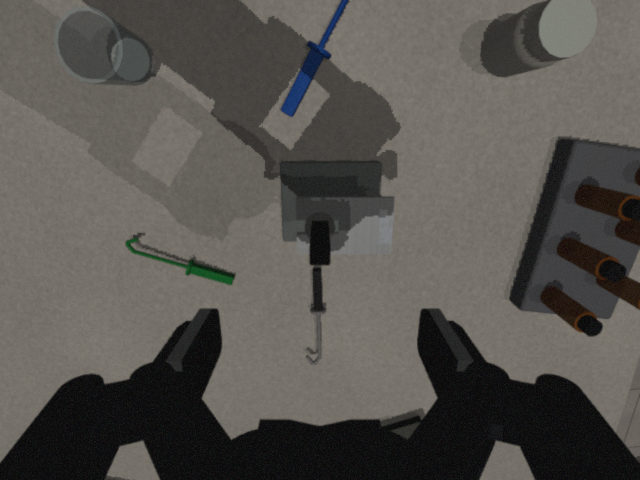

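The handle top is at (320,242), centred between the fingers, above the fork plate; the small black look-alike lies below it at (318,310).

Emit:
arm_command([
  [8.5,[0,0,5],[0,0,0]],
  [8.5,[0,0,9],[0,0,0]],
  [8.5,[0,0,12.2],[0,0,0]],
  [8.5,[0,0,12.2],[0,0,0]],
  [1,[0,0,12.2],[0,0,0]],
  [1,[0,0,12.2],[0,0,0]],
  [1,[0,0,12.2],[0,0,0]],
  [1,[0,0,12.2],[0,0,0]],
  [1,[0,0,12.2],[0,0,0]],
  [1,[0,0,12.2],[0,0,0]],
  [1,[0,0,12.2],[0,0,0]],
  [1,[0,0,12.2],[0,0,0]],
], grip_force=80)

```text
time: 3.9
tcp_pos: [0.5632, -0.327, 0.1302]
orientation: [0.725, 0.688, 0.0, 0.001]
wrist_force: [-0.1, 0.1, 5.9]
width: 0.013
grip_force: 78.3
```

Emit:
arm_command([
  [1,[0,0,-0.6],[0,0,0]],
  [1,[0,0,-1.2],[0,0,0]],
  [1,[0,0,-1.2],[0,0,0]],
  [1,[0,-2,-1.2],[0,0,0]],
  [1,[0,-4,-1.2],[0,0,0]],
  [1,[0,-6,-1.2],[0,0,0]],
  [1,[0,-8,-1.2],[0,0,0]],
  [1,[0,-8,-3],[0,0,0]],
  [1,[0,-8,-7],[0,0,0]],
  [1,[0,-8,-12],[0,0,0]],
  [1,[0,-8,-18],[0,0,0]],
  [1,[0,-8,-18],[0,0,0]],
  [1,[0,-8,-18],[0,0,0]],
], grip_force=80)

```text
time: 5.52
tcp_pos: [0.4834, -0.3223, 0.3097]
orientation: [0.725, 0.689, 0.0, 0.0]
wrist_force: [-0.2, -0.1, -2.2]
width: 0.0132
grip_force: 78.3
```

Run:
```python
from h import *
st=state();print(st['tcp_pos'],st['width'],st['wrist_force'])
s=cam('side');w=cam('wrist');t=cam('top')
p=st['tcp_pos']; 
im=np.zeros((480,800,3),np.uint8)
u,v=proj(s,p-[0,0,.06]).astype(int);print('side tcp-6cm',u,v)
a=s['img'][v-80:v+80,u-60:u+60,::-1];im[:480,:360]=cv2.resize(a,(360,480),interpolation=cv2.INTER_CUBIC)
u,v=proj(w,p-[0,0,.06]).astype(int);print('w',u,v)
a=w['img'][120:480,150:490,::-1];im[:466,360:800]=cv2.resize(a,(440,466))
cv2.imwrite('pics/r1.png',cv2.convertScaleAbs(im,alpha=2))
```

```text
[ 0.48338394 -0.32231992  0.30966314] 0.013174901122700871 [-0.21657068 -0.07751238 -2.23633335]
side tcp-6cm 396 254
w 322 264
```

View pics/r1.png

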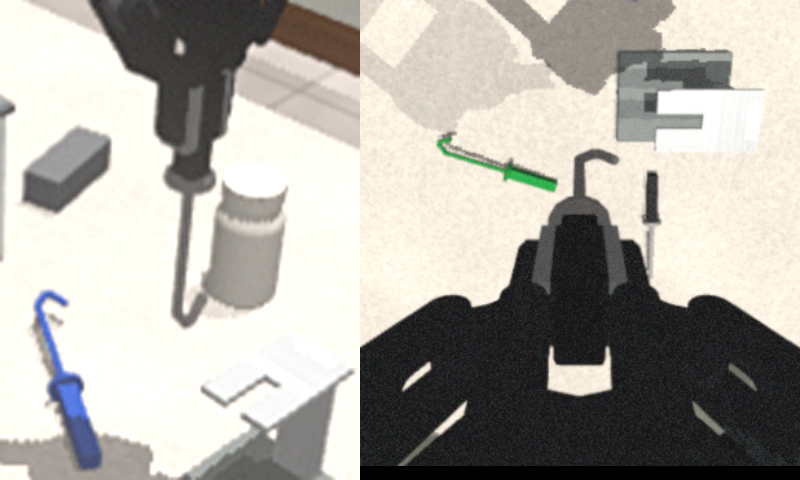

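The side crop shows the rod hanging upright with the hook pointing to the rest (+x); the wrist crop shows the hook tip to the right (+x) at (615,158), the fork now empty.

Run:
```python
from h import *
import pickle
C=pickle.load(open('c0.pkl','rb'));t=C['top'];s0=C['side']
bc=np.array([.5375,.0226]);a=np.radians(-5.2);Rb=np.array([[np.cos(a),-np.sin(a)],[np.sin(a),np.cos(a)]])
for nm,c,b in(('top',t,(222,170,297,310)),('side',s0,(205,180,350,310))):
    L=[]
    for v in range(b[1],b[3]):
        for u in range(b[0],b[2]):
            if c['z_map'][v,u]>0:
                P=dep(c,u,v);q=Rb.T@(P[:2]-bc);
                if abs(q[0])<.118 and abs(q[1])<.034: L.append([q[0],q[1],P[2]])
    L=np.array(L)*1000
    print(nm,len(L))
    # height map max z by x bin / y bin
    for x in range(-116,60,4):
        row=[]
        for y in range(-32,33,8):
            m=(abs(L[:,0]-x)<2)&(abs(L[:,1]-y)<4);row.append('%4d'%L[m,2].max() if m.any() else '   .')
        print(x,' '.join(row))
w=cam('wrist');st=state()
P=np.array([dep(w,u,v) for v in range(215,300) for u in range(290,360) if w['z_map'][v,u]>0])
d=P-st['tcp_pos'];
for lo,hi in((-.125,-.112),(-.112,-.1),(-.1,-.08),(-.08,-.03)):
    m=(d[:,2]>lo)&(d[:,2]<hi)&(np.hypot(d[:,0],d[:,1])<.05)
    if m.any(): print(lo,m.sum(),d[m].mean(0).round(4),d[m].min(0).round(4),d[m].max(0).round(4))
```

```text
top 2761
-116    .   39    9    7   10    9    8   27   42
-112    .    4   12    8    7    8    9   29   42
-108    .    7    7   11    9    9   11   36   41
-104    .   38    7    9    9   10   12   22   42
-100    .   41   11    9   10   10   11   39   44
-96    .    6   12    8   11   12   10   28   42
-92    .    6    9   11    9    9   10   39   44
-88    .    8   30   31   32   34   31   40   40
-84    .   40   32   18   21   33   31   45   45
-80    .   32   32   16   29   22   27   44   41
-76    .   33   33   17   29   18   24   39   45
-72    .   30   30   30   31   30   32   42   39
-68    .   60   69   72   74   73   71   67   42
-64    .   43   69   72   73   73   69   67   42
-60    .   33   33   33   19   32   25   33   40
-56    .   31   33   21   17   18   30   39   42
-52    .   32   29   30   29   33   31   41   41
-48    .   56   58   57   57   59   59   59   39
-44    .   36   58   59   58   59   58   53   40
-40    .    5    8    7   12    8   11   34   43
-36    .    6   10   10   11    8    6   39   43
-32    .    6    8    8    9    9    8   42   41
-28    .
[... 2850 characters left out ...]
  .    .  106
32    .    .    .    .    .    .    .    .  118
36    .    .    .    .    .    .    .    .  124
40    .    .    .    .    .    .    .    .  140
44    .    .    .    .    .    .    .    .  132
48    .    .    .    .    .    .    .    .  130
52    .    .    .    .    .    .    .    .  145
56  142    .    .    .    .    .    .    .  141
-0.125 54 [ 0.0079 -0.001  -0.1139] [ 0.0018 -0.0047 -0.1173] [ 0.0133  0.0008 -0.112 ]
-0.112 185 [ 0.0102 -0.0016 -0.1066] [-0.0043 -0.0054 -0.112 ] [ 0.021   0.0012 -0.1001]
-0.1 76 [-0.0017  0.0004 -0.0901] [-0.0048 -0.0014 -0.0999] [ 0.0008  0.0012 -0.0801]
-0.08 178 [-0.0017  0.0003 -0.0629] [-0.0048 -0.0024 -0.08  ] [ 0.0012  0.0013 -0.0471]
```

```bash
cat >> h.py <<'E'
bc=np.array([.5375,.0226]);_a=np.radians(-5.2);Rb=np.array([[np.cos(_a),-np.sin(_a)],[np.sin(_a),np.cos(_a)]])
OFF=np.array([-.0017,-.0018,-.1152])
def foot(x,y,z):
    "shift to bring the rod foot to bath-frame mm x,y and height z mm"
    w=bc+Rb@(np.array([x,y])/1000); mv(np.array([*w,z/1000])-OFF,-5.2)
def where():
    st=state();f=st['tcp_pos']+OFF;q=Rb.T@(f[:2]-bc);print('foot bath mm',(q*1000).round(1),(f[2]*1000).round(1),'F',st['wrist_force'].round(2),'t',st['time'],'w',st['width'])
E
python3 -c "
from h import *
foot(-100,2,195)"
```

```text
shift cm [35.47 -6.13 -0.19] rot [-0.0026 -0.0023  0.0388]
```

Emit:
arm_command([
  [1,[3,-1,-0.2],[0,0,0.01]],
  [1,[8,-2,-0.2],[0,0,0.02]],
  [1,[13,-3,-0.2],[0,0,0.03]],
  [1,[18,-4,-0.2],[0,0,0.039]],
  [1,[23,-5,-0.2],[0,0,0.039]],
  [1,[28,-6,-0.2],[0,0,0.039]],
  [1,[32,-6.1,-0.2],[0,0,0.039]],
  [1,[34.5,-6.1,-0.2],[0,0,0.039]],
  [1,[35.5,-6.1,-0.2],[0,0,0.039]],
  [1,[35.5,-6.1,-0.2],[0,0,0.039]],
  [1,[35.5,-6.1,-0.2],[0,0,0.039]],
  [1,[35.5,-6.1,-0.2],[0,0,0.039]],
])

```text
time: 7.22
tcp_pos: [0.4406, 0.0344, 0.3112]
orientation: [0.739, 0.674, -0.0, -0.0]
wrist_force: [0.2, 0.3, -1.3]
width: 0.0127
grip_force: 78.3
```

```bash
cat > meas.py <<'E'
from h import *
def pts(c,b,step=1):
    L=[]
    for v in range(b[1],b[3],step):
        for u in range(b[0],b[2],step):
            if c['z_map'][v,u]>0:
                P=dep(c,u,v);q=Rb.T@(P[:2]-bc);L.append([q[0]*1000,q[1]*1000,P[2]*1000])
    return np.array(L)
E
python3 - <<'E'
from meas import *
where()
t=cam('top');w=cam('wrist');save(w,'w2.png')
for n,c,b,k in(('top',t,(222,170,297,310),1),('wrist',w,(0,0,640,480),2)):
    L=pts(c,b,k);x,y,z=L.T
    i=(abs(y)<30)
    m=i&(abs(x+66)<8)&(z>48)&(z<80);print(n,'bail',m.sum(),'x',x[m].min(),x[m].max(),np.median(x[m]),'y',y[m].min(),y[m].max(),'z',np.percentile(z[m],95) if m.any() else 0)
    h=m&(z>70)
    if h.any(): print('  peak y',y[h].mean(),h.sum(),'x',x[h].mean())
    m=i&(abs(x+46)<8)&(z>52)&(z<64)
    if m.any(): print('  plate x',x[m].min(),x[m].max(),'y',y[m].min(),y[m].max())
    m=(abs(x)<117)&(abs(y)<34)&(abs(y)>14)&(x>35)&(x<70)&(z>60)&(z<78)
    if m.any(): print('  stop x',np.percentile(x[m],[1,5,50,99]),'z',np.median(z[m]),'y',y[m].min(),y[m].max())
    m=(z>130)&(z<150)&(abs(x)<140)&(abs(y)<60);
    if m.any(): r=cv2.minAreaRect(L[m][:,:2].astype(np.float32));print('  rim',r)
E
```

```text
foot bath mm [-99.1   1. ] 196.0 F [ 0.19  0.28 -1.35] t 7.225 w 0.012676130681053468
top bail 23 x -69.44737751497617 -64.48926284895481 -66.81479560912672 y -20.73752868290026 -2.432552128080027 z 74.77989743514267
  peak y -6.921939044611952 7 x -67.00794376460077
  plate x -47.74251072278025 -44.73273778312293 y -20.365798218590356 4.428425762917002
  stop x [43.05669338 43.85122808 50.55199019 57.83706617] z 66.65608761053319 y -27.799781484168467 33.96876381861951
  rim ((0.2695770263671875, 1.1196479797363281), (95.87923431396484, 260.6229553222656), 89.22286987304688)
wrist bail 42 x -70.56452298011291 -66.08245385930306 -68.40819519263648 y -21.901106275314174 21.148683860951962 z 73.18120356510686
  peak y -1.5239734887283316 13 x -68.14336003886737
  plate x -48.97128182437995 -45.22142569148968 y -21.60228583669515 18.616799631154944
  stop x [41.44644911 41.52674534 48.66821316 56.98281519] z 64.77832297768308 y -33.799885476277794 22.834515319352608
  rim ((-0.8845367431640625, -0.5193099975585938), (95.73049926757812, 260.1009521484375), 89.88378143310547)
```

View pics/w2.png

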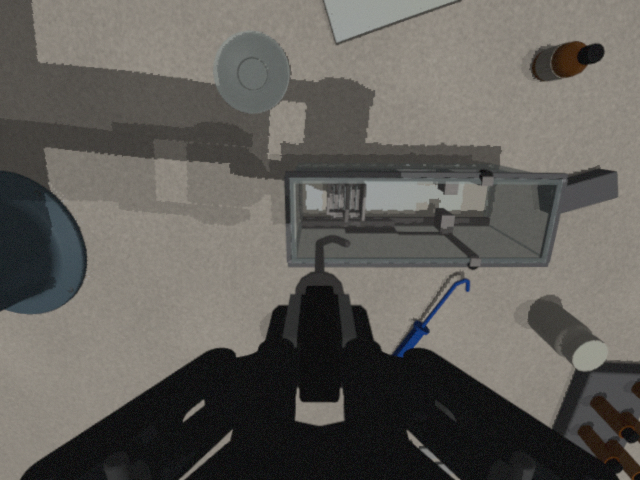

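The hook is over the -x part of the bath; basket at (345,200), stop blocks at (445,190),(445,222), bath rim (290..565, 172..265).

Emit:
arm_command([
  [1,[-0.25,-0.2,3],[0,0,0]],
  [1,[-0.25,-0.2,6],[0,0,0]],
  [1,[-0.25,-0.2,9],[0,0,0]],
  [1,[-0.25,-0.2,10],[0,0,0]],
  [1,[-0.25,-0.2,10.5],[0,0,0]],
  [1,[-0.25,-0.2,10.5],[0,0,0]],
  [1,[-0.25,-0.2,10.5],[0,0,0]],
])

```text
time: 8.2
tcp_pos: [0.439, 0.0328, 0.2074]
orientation: [0.739, 0.674, 0.001, 0.001]
wrist_force: [-0.1, -0.1, -0.5]
width: 0.0128
grip_force: 78.4
```

```bash
cat > chk.py <<'E'
from meas import *
where()
w=cam('wrist');L=pts(w,(200,120,600,300));x,y,z=L.T
f=Rb.T@((state()['tcp_pos']+OFF)[:2]-bc)*1000;fz=(state()['tcp_pos'][2]+OFF[2])*1000
def rep(n,m):
    if m.sum()>2: print(n,m.sum(),'x',np.percentile(x[m],[2,50,98]).round(1),'y',np.percentile(y[m],[2,50,98]).round(1),'z',np.percentile(z[m],[2,50,98]).round(1))
near=(abs(y-f[1])<9)
rep('shank',near&(abs(x-f[0])<9)&(z>fz+25)&(z<fz+75))
rep('hook',near&(x>f[0]+5)&(x<f[0]+27)&(z>fz-6)&(z<fz+17))
E
python3 - <<'E'
from chk import *
rep('bail',(abs(y)<26)&(abs(x+68)<6)&(z>60)&(z<80))
rep('bail all',(abs(y)<26)&(abs(x+68)<6)&(z>50)&(z<80))
save(w,'w3.png',(240,130,440,280),4)
E
```

```text
foot bath mm [-100.5   -0.7] 92.2 F [-0.08 -0.12 -0.45] t 8.2 w 0.012806702484330506
shank 217 x [-103.2 -100.6  -97.5] y [-0.7  1.3  2. ] z [119.  142.  159.8]
hook 193 x [-95.2 -86.1 -78.2] y [-3.6 -0.2  1.7] z [ 92.3  98.5 105.7]
bail 263 x [-70.2 -68.  -65.4] y [-20.7   1.6  17.4] z [62.8 68.2 73.2]
bail all 271 x [-70.4 -68.1 -65.4] y [-20.7   0.9  17.3] z [58.  68.  73.2]
```

View pics/w3.png

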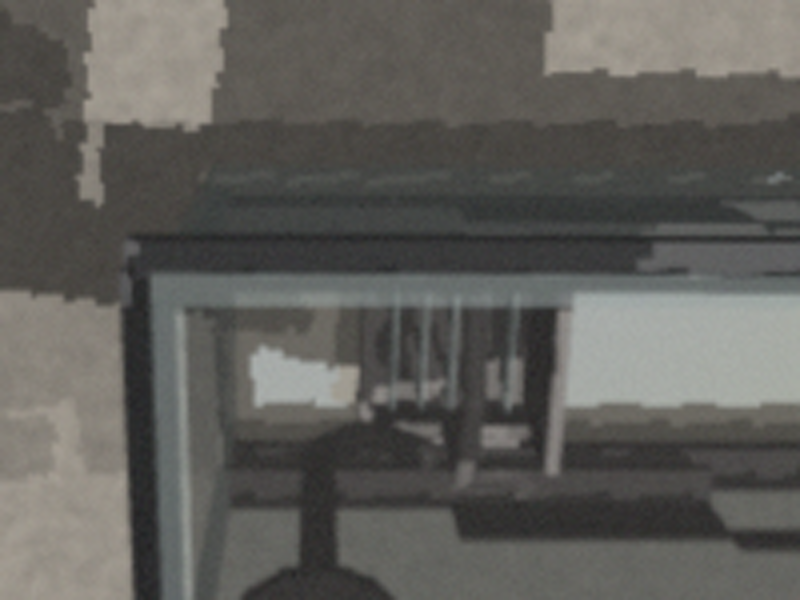

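The hook (crop (370,440)) is clear to the -x side of the bail (crop (470,390)), front plate at (555,390).

Emit:
arm_command([
  [1,[0,0,1],[0,0,0]],
  [1,[0,0,2],[0,0,0]],
  [1,[0,0,3],[0,0,0]],
  [1,[0,0,3.7],[0,0,0]],
  [1,[0,0,4.1],[0,0,0]],
  [1,[0,0,4.1],[0,0,0]],
  [1,[0,0,4.1],[0,0,0]],
  [1,[0,0,4.1],[0,0,0]],
])

```text
time: 9.25
tcp_pos: [0.4386, 0.0328, 0.1657]
orientation: [0.739, 0.674, 0.0, 0.0]
wrist_force: [0.7, 0.1, -1.8]
width: 0.0129
grip_force: 78.4
```

Run:
```python
from chk import *
rep('bail',(abs(y)<26)&(abs(x+68)<5)&(z>60)&(z<80))
```

```text
foot bath mm [-101.    -0.7] 50.5 F [ 0.71  0.12 -1.76] t 9.25 w 0.01287234485892378
shank 218 x [-103.7 -101.1  -98. ] y [-0.5  1.3  2.1] z [ 76.6 100.  117.5]
hook 193 x [-95.8 -86.7 -78.8] y [-3.5 -0.2  1.8] z [51.  56.8 63.5]
bail 317 x [-70.4 -68.  -65. ] y [-20.7   0.2  14.1] z [62.8 68.8 73.5]
```

Emit:
arm_command([
  [1,[0,0.6,0],[0,0,0]],
  [1,[0,1.2,0],[0,0,0]],
  [1,[0,1.8,0],[0,0,0]],
  [1,[0,2.3,0],[0,0,0]],
  [1,[0,2.3,0],[0,0,0]],
  [1,[0,2.3,0],[0,0,0]],
  [1,[0,2.3,-0.5],[0,0,0]],
  [1,[0,2.3,-1.0],[0,0,0]],
  [1,[0,2.3,-1.3],[0,0,0]],
  [1,[0,2.3,-1.3],[0,0,0]],
  [1,[0,2.3,-1.3],[0,0,0]],
])

```text
time: 10.68
tcp_pos: [0.4611, 0.0308, 0.1782]
orientation: [0.739, 0.674, -0.0, -0.0]
wrist_force: [0.1, -0.7, -1.6]
width: 0.013
grip_force: 78.4
```

Run:
```python
from chk import *
rep('bail',(abs(y)<26)&(abs(x+68)<5)&(z>66)&(z<80))
rep('ears?',(abs(y)<26)&(abs(x+46)<5)&(z>53)&(z<66))
for i in range(4): state()
```

```text
foot bath mm [-78.4  -0.7] 63.0 F [ 0.08 -0.68 -1.61] t 10.675 w 0.013049753468557667
shank 218 x [-81.2 -78.5 -75.4] y [-0.6  1.3  2.1] z [ 89.7 112.5 130.2]
hook 291 x [-73.3 -66.6 -56.4] y [-8.7 -0.1  7.7] z [64.4 70.8 75.7]
bail 264 x [-72.5 -68.  -63.5] y [-14.5   0.5  13.5] z [66.1 69.2 73.6]
ears? 171 x [-49.2 -47.3 -45.6] y [-21.2  -3.6  12.4] z [53.5 54.9 56.4]
```

Emit:
arm_command([
  [1,[0,0,-0.1],[0,0,0]],
  [1,[0,0,-0.2],[0,0,0]],
  [1,[0,0,-0.3],[0,0,0]],
  [1,[0,0,-0.4],[0,0,0]],
  [1,[0,0,-0.4],[0,0,0]],
  [1,[0,0,-0.4],[0,0,0]],
])

```text
time: 11.48
tcp_pos: [0.4611, 0.0308, 0.1822]
orientation: [0.739, 0.674, -0.0, -0.0]
wrist_force: [0.5, -0.2, -4.4]
width: 0.0131
grip_force: 78.1
```

Run:
```python
from chk import *
rep('bail',(abs(y)<26)&(abs(x+68)<5)&(z>66)&(z<80))
rep('plate',(abs(y)<26)&(abs(x+46)<5)&(z>53)&(z<66))
```

```text
foot bath mm [-78.3  -0.7] 67.0 F [ 0.46 -0.16 -4.43] t 11.475 w 0.01306459699848897
shank 215 x [-81.2 -78.6 -75.5] y [-0.7  1.4  2.2] z [ 92.8 116.1 134.3]
hook 285 x [-72.6 -67.2 -56.4] y [-9.1 -0.1  7.8] z [68.2 73.1 79.7]
bail 308 x [-72.5 -68.6 -63.6] y [-17.6   0.3  15. ] z [66.2 70.8 75.1]
plate 182 x [-50.1 -48.5 -46.7] y [-22.2  -4.6  12.8] z [53.8 55.9 57.1]
```

Emit:
arm_command([
  [1,[0,0,-0.1],[0,0,0]],
  [1,[0,0,-0.1],[0,0,0]],
  [1,[0,0,-0.1],[0,0,0]],
  [1,[0,0,-0.1],[0,0,0]],
])

```text
time: 12.02
tcp_pos: [0.4612, 0.0308, 0.1833]
orientation: [0.739, 0.674, -0.0, -0.0]
wrist_force: [-0.3, 0.0, -3.1]
width: 0.0129
grip_force: 78.1
```

Run:
```python
from chk import *
rep('bail',(abs(y)<26)&(abs(x+68)<5)&(z>66)&(z<80))
rep('plate',(abs(y)<26)&(abs(x+46)<5)&(z>53)&(z<66))
F=[]
for i in range(5): cam('top');F.append(state()['wrist_force'])
print(np.mean(F,0),np.std(F,0))
```

```text
foot bath mm [-78.3  -0.7] 68.1 F [-0.25  0.01 -3.11] t 12.025 w 0.012884705943437276
shank 218 x [-81.1 -78.4 -75.4] y [-0.6  1.3  2.1] z [ 93.7 117.7 135.6]
hook 289 x [-73.2 -67.1 -56.2] y [-8.8  0.   7.6] z [69.4 74.5 80.9]
bail 336 x [-72.4 -68.5 -63.4] y [-19.9   0.3  15.6] z [66.4 71.6 76.2]
plate 193 x [-50.  -48.4 -46.6] y [-22.1  -3.9  13.2] z [53.7 57.1 58.5]
[ 0.28882983  0.18113396 -4.10064975] [0.20849554 0.64304619 0.45918091]
```

Emit:
arm_command([
  [1,[0,0.2,0],[0,0,0]],
  [1,[0,0.6,0],[0,0,0]],
  [1,[0,1.1,0],[0,0,0]],
  [1,[0,1.6,0],[0,0,0]],
  [1,[0,2.1,0],[0,0,0]],
  [1,[0,2.6,0],[0,0,0]],
  [1,[0,3.1,0],[0,0,0]],
  [1,[0,3.6,0],[0,0,0]],
  [1,[0,4.1,0],[0,0,0]],
  [1,[0,4.6,0],[0,0,0]],
  [1,[0,5.1,0],[0,0,0]],
  [1,[0,5.6,0],[0,0,0]],
  [1,[0,6.1,0],[0,0,0]],
  [1,[0,6.6,0],[0,0,0]],
  [1,[-0.02,7.1,0],[0,0,0]],
  [1,[-0.02,7.5,0],[0,0,0]],
  [1,[-0.02,7.8,0],[0,0,0]],
  [1,[-0.02,8,0],[0,0,0]],
  [1,[-0.02,8,0],[0,0,0]],
  [1,[-0.02,8,0],[0,0,0]],
])

```text
time: 14.82
tcp_pos: [0.5407, 0.0233, 0.1832]
orientation: [0.739, 0.674, -0.0, -0.0]
wrist_force: [0.1, -0.5, -3.7]
width: 0.0126
grip_force: 78.0
```

```bash
cat > c2.py <<'E'
from chk import *
b=f[0]+10
rep('bail',(abs(y)<26)&(abs(x-b)<5)&(z>66)&(z<80))
rep('plate',(abs(y)<26)&(abs(x-b-21)<5)&(z>53)&(z<63)&(abs(y)<11))
rep('plate all',(abs(y)<26)&(abs(x-b-21)<5)&(z>53)&(z<63))
rep('stop',(abs(y)<34)&(abs(y)>12)&(x>36)&(x<60)&(z>62.5)&(z<72))
F=[]
for i in range(4): cam('top');F.append(state()['wrist_force'])
print(np.mean(F,0).round(2))
E
python3 c2.py
```

```text
foot bath mm [ 1.6 -0.9] 68.0 F [ 0.06 -0.53 -3.71] t 14.825 w 0.012566875506336417
shank 218 x [-1.2  1.4  4.5] y [-0.8  1.2  1.9] z [ 94.7 117.5 135. ]
hook 287 x [ 6.7 12.8 23.6] y [-9.1 -0.2  7.3] z [69.8 74.5 80.8]
bail 338 x [ 6.7 11.3 16.2] y [-19.3   0.2  15.3] z [66.6 71.8 76. ]
plate 122 x [29.9 31.4 33.3] y [-10.6  -0.4  10.2] z [53.3 56.7 58.4]
plate all 198 x [29.6 31.3 33.2] y [-22.2  -4.6  12.9] z [53.3 56.8 58.4]
stop 567 x [41.8 49.2 56.5] y [-33.5 -21.1  15.4] z [63.4 64.9 66.1]
[ 0.67 -0.37 -3.79]
```

Emit:
arm_command([
  [1,[0,0.2,0],[0,0,0]],
  [1,[0,0.4,0],[0,0,0]],
  [1,[0,0.6,0],[0,0,0]],
  [1,[0,0.8,0],[0,0,0]],
  [1,[0,1.0,0],[0,0,0]],
  [1,[0,1.1,0],[0,0,0]],
  [1,[0,1.1,0],[0,0,0]],
  [1,[0,1.1,0],[0,0,0]],
])

```text
time: 16.08
tcp_pos: [0.5518, 0.0223, 0.1833]
orientation: [0.739, 0.674, -0.0, -0.0]
wrist_force: [-0.1, 0.6, -3.9]
width: 0.013
grip_force: 78.0
```

```bash
python3 c2.py
```

```text
foot bath mm [12.7 -0.9] 68.1 F [-0.1   0.59 -3.87] t 16.075 w 0.013028804225728186
shank 217 x [ 9.9 12.5 15.6] y [-0.9  1.1  1.9] z [ 94.6 117.6 134.9]
hook 289 x [17.8 23.8 34.7] y [-9.  -0.3  7.2] z [70.3 74.3 81. ]
bail 336 x [17.8 22.4 27.5] y [-19.6   0.2  15.1] z [66.6 72.  76.2]
plate 106 x [41.1 42.5 44.4] y [-10.7  -1.1   9.4] z [54.1 57.  58.2]
plate all 173 x [41.  42.2 48. ] y [-23.4  -7.5  11.2] z [53.6 57.1 62.3]
stop 565 x [41.8 49.2 56.4] y [-33.4 -20.9  15.4] z [63.2 65.  66.2]
[ 0.42  0.01 -4.06]
```

Still free (bail-to-foot 9.7 mm, no force); creep on.

Emit:
arm_command([
  [1,[0,0.05,0],[0,0,0]],
  [1,[0,0.1,0],[0,0,0]],
  [1,[0,0.15,0],[0,0,0]],
  [1,[0,0.2,0],[0,0,0]],
  [1,[0,0.2,0],[0,0,0]],
  [1,[0,0.2,0],[0,0,0]],
])

```text
time: 17.08
tcp_pos: [0.5538, 0.0222, 0.1833]
orientation: [0.739, 0.674, -0.0, -0.0]
wrist_force: [0.1, 0.3, -4.6]
width: 0.0129
grip_force: 78.0
```

```bash
python3 c2.py | grep -v hook
```

```text
foot bath mm [14.7 -0.9] 68.1 F [ 0.09  0.3  -4.63] t 17.075 w 0.012854867485616763
shank 218 x [11.9 14.6 17.7] y [-0.6  1.2  2. ] z [ 94.2 117.3 135.2]
bail 342 x [19.8 24.5 29.3] y [-20.    0.2  15.4] z [66.2 71.9 76.2]
plate 104 x [43.1 44.5 46.4] y [-10.8  -2.1   7.6] z [53.8 56.7 58.6]
plate all 159 x [41.8 44.7 50. ] y [-14.2  -5.9  12. ] z [53.3 56.9 62.4]
stop 565 x [41.8 49.2 56.5] y [-33.2 -21.   15.4] z [63.4 65.  66.1]
[ 0.11 -0.02 -4.41]
```

Emit:
arm_command([
  [1,[0,0.03,0],[0,0,0]],
  [1,[0,0.06,0],[0,0,0]],
  [1,[0,0.09,0],[0,0,0]],
  [1,[0,0.12,0],[0,0,0]],
  [1,[0,0.12,0],[0,0,0]],
  [1,[0,0.12,0],[0,0,0]],
])

```text
time: 18.08
tcp_pos: [0.5549, 0.0221, 0.1833]
orientation: [0.739, 0.674, -0.0, -0.0]
wrist_force: [-1.5, 0.6, -3.5]
width: 0.0127
grip_force: 78.0
```

```bash
python3 c2.py | grep -v hook
```

```text
foot bath mm [15.8 -0.9] 68.1 F [-1.45  0.61 -3.55] t 18.075 w 0.012669697703831471
shank 217 x [12.9 15.6 18.6] y [-0.7  1.2  1.9] z [ 94.4 116.9 135. ]
bail 352 x [21.6 25.4 30.6] y [-19.9   0.5  15.4] z [66.5 71.7 76.2]
plate 98 x [43.7 45.1 46.9] y [-10.7  -1.1   7.5] z [53.7 56.5 57.8]
plate all 146 x [43.6 45.4 51. ] y [-14.3  -6.    7.3] z [53.6 56.6 62.2]
stop 563 x [41.9 49.2 56.4] y [-33.4 -20.8  15.5] z [63.4 65.  66.2]
[-1.28 -0.43 -3.31]
```

Force -1.3 N along x and the plate lagging: stop met. Back off 10 mm and lift.

Emit:
arm_command([
  [1,[0,-0.2,0],[0,0,0]],
  [1,[0,-0.4,0],[0,0,0]],
  [1,[0,-0.6,0],[0,0,0]],
  [1,[0,-0.8,0],[0,0,0]],
  [1,[0,-1,0],[0,0,0]],
  [1,[0,-1,0],[0,0,0]],
  [1,[0,-1,0],[0,0,0]],
  [1,[0,-1,0],[0,0,0]],
])

```text
time: 19.32
tcp_pos: [0.5451, 0.0229, 0.1833]
orientation: [0.739, 0.674, 0.0, 0.0]
wrist_force: [-0.4, -0.5, -4.1]
width: 0.0129
grip_force: 78.0
```

```bash
python3 c2.py | grep -v hook
```

```text
foot bath mm [ 6.  -0.9] 68.1 F [-0.44 -0.51 -4.07] t 19.325 w 0.012861306976918192
shank 216 x [3.2 5.8 8.9] y [-0.7  1.1  2. ] z [ 94.7 117.5 135.3]
bail 347 x [11.1 15.7 20.8] y [-19.7   0.3  15.2] z [66.4 71.9 76.1]
plate 115 x [34.2 35.6 37.3] y [-10.4  -0.1  10.7] z [53.7 56.5 58. ]
plate all 190 x [34.1 35.6 37.4] y [-21.9  -4.2  12.7] z [53.6 56.6 58.3]
stop 562 x [41.8 49.  56.5] y [-33.2 -20.9  15.4] z [63.3 64.9 66.4]
[ 0.   -0.13 -3.8 ]
```

Emit:
arm_command([
  [1,[0,0,-0.3],[0,0,0]],
  [1,[0,0,-0.7],[0,0,0]],
  [1,[0,0,-1.2],[0,0,0]],
  [1,[0,0,-1.7],[0,0,0]],
  [1,[0,0,-2.2],[0,0,0]],
  [1,[0,0,-2.8],[0,0,0]],
  [1,[0,0,-3.6],[0,0,0]],
  [1,[0,0,-4.4],[0,0,0]],
  [1,[0,0,-5.3],[0,0,0]],
  [1,[0,0,-6.3],[0,0,0]],
  [1,[0,0,-7.4],[0,0,0]],
  [1,[0,0,-8.5],[0,0,0]],
  [1,[0,0,-9.6],[0,0,0]],
  [1,[0,0,-10.7],[0,0,0]],
  [1,[0,0,-11.8],[0,0,0]],
  [1,[0,0,-13],[0,0,0]],
  [1,[0,0,-14],[0,0,0]],
  [1,[0,0,-14.7],[0,0,0]],
  [1,[0,0,-15],[0,0,0]],
  [1,[0,0,-15],[0,0,0]],
])

```text
time: 22.08
tcp_pos: [0.545, 0.023, 0.3332]
orientation: [0.739, 0.674, -0.0, -0.0]
wrist_force: [-0.2, 0.8, -4.0]
width: 0.0128
grip_force: 78.0
```

Run:
```python
from h import *
where()
s=cam('side');t=cam('top')
save(s,'s4.png',(200,80,400,230),4)
# tray
M=[]
for v in range(195,295):
    for u in range(105,195):
        if t['z_map'][v,u]>0:
            P=dep(t,u,v)
            if .010<P[2]<.02: M.append(P)
M=np.array(M);print(cv2.minAreaRect((M[:,:2]*1000).astype(np.float32)),M[:,2].mean())
# foot target: bail at tray centre; hook 10 ahead along yaw
for yw in(-5.2,13.4):
    y=np.radians(yw);b=np.array([.533,.2865])-.010*np.array([np.cos(y),np.sin(y)])
    mv(np.array([*b,.22])-OFF,yw)
```

```text
foot bath mm [ 5.9 -0.9] 218.0 F [-0.21  0.8  -4.  ] t 22.075 w 0.012837985998500662
((533.978759765625, 287.0772705078125), (150.26145935058594, 131.60696411132812), 13.698690414428711) 0.01474488559205025
shift cm [26.33 -4.42 -0.23] rot [-0.0009 -0.0001 -0.0002]
shift cm [26.01 -4.37 -0.23] rot [-9.000e-04 -2.000e-04 -3.249e-01]
```

View pics/s4.png

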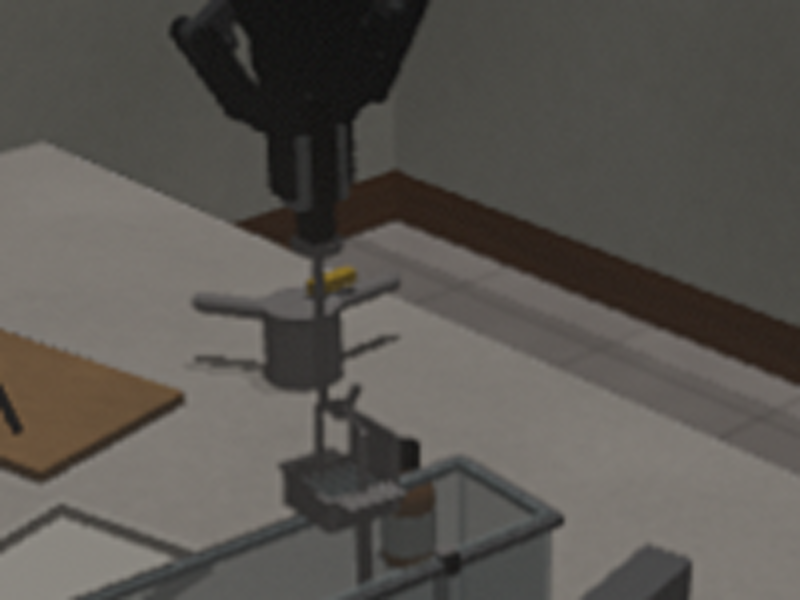

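The basket hangs level on the hook above the bath rim (crop (340,490)), clear. Carry it to the tray.

Emit:
arm_command([
  [1,[0.5,-0.1,0],[0,0,0]],
  [1,[1.5,-0.3,0],[0,0,0]],
  [1,[3,-0.5,0],[0,0,0]],
  [1,[5,-0.9,0],[0,0,0]],
  [1,[7,-1.2,0],[0,0,0]],
  [1,[9,-1.5,0],[0,0,0]],
  [1,[11,-1.9,0],[0,0,0]],
  [1,[13,-2.2,0],[0,0,0]],
  [1,[15,-2.5,0],[0,0,0]],
  [1,[17,-2.9,0],[0,0,0]],
  [1,[19,-3.2,0],[0,0,0]],
  [1,[21,-3.5,0],[0,0,0]],
  [1,[23,-3.9,0],[0,0,0]],
  [1,[24.6,-4.2,0],[0,0,0]],
  [1,[25.7,-4.4,0],[0,0,0]],
  [1,[26.3,-4.4,0],[0,0,0]],
  [1,[26.3,-4.4,0],[0,0,0]],
  [1,[26.3,-4.4,3],[0,0,0]],
  [1,[26.3,-4.4,6],[0,0,0]],
  [1,[26.3,-4.4,9],[0,0,0]],
])

```text
time: 24.68
tcp_pos: [0.5253, 0.2882, 0.2425]
orientation: [0.739, 0.674, 0.0, 0.0]
wrist_force: [1.4, -0.4, -3.9]
width: 0.0133
grip_force: 78.2
```

Emit:
arm_command([
  [1,[0,0,1.5],[0,0,0]],
  [1,[0,0,3],[0,0,0]],
  [1,[0,0,4.3],[0,0,0]],
  [1,[0,0,5.3],[0,0,0]],
  [1,[0,0,5.9],[0,0,0]],
  [1,[0,0,6.2],[0,0,0]],
  [1,[0,0,6.4],[0,0,0]],
  [1,[0,0,6.6],[0,0,0]],
  [1,[0,0,6.8],[0,0,0]],
  [1,[0,0,7],[0,0,0]],
  [1,[0,0,7.2],[0,0,0]],
  [1,[0,0,7.4],[0,0,0]],
  [1,[0,0,7.4],[0,0,0]],
  [1,[0,0,7.4],[0,0,0]],
])

```text
time: 26.42
tcp_pos: [0.5252, 0.2889, 0.1693]
orientation: [0.739, 0.674, 0.0, 0.0]
wrist_force: [-0.4, 0.2, -2.4]
width: 0.0126
grip_force: 78.4
```

```bash
cat > c3.py <<'E'
from h import *
where()
st=state();f=st['tcp_pos']+OFF;w=cam('wrist');P=np.array([dep(w,u,v) for v in range(120,330) for u in range(200,480) if w['z_map'][v,u]>0])
ax=Rb[:,0];ay=Rb[:,1];d=P[:,:2]-f[:2];X=d@ax*1000;Y=d@ay*1000;Z=P[:,2]*1000
def rep(n,m):
    if m.sum()>2: print(n,m.sum(),'X',np.percentile(X[m],[2,50,98]).round(1),'Y',np.percentile(Y[m],[2,50,98]).round(1),'Z',np.percentile(Z[m],[2,50,98]).round(1))
rep('bail',(abs(X-10)<5)&(abs(Y)<25)&(abs(Y)>5)&(Z>45)&(Z<72))
rep('plate',(abs(X-31)<6)&(abs(Y)<25)&(Z>38)&(Z<60))
rep('hooktip',(X>14)&(X<25)&(abs(Y)<5)&(Z>30))
F=[]
for i in range(4): cam('top');F.append(state()['wrist_force'])
print(np.mean(F,0).round(2))
E
python3 c3.py
```

```text
foot bath mm [-37.9 262.1] 54.1 F [-0.44  0.15 -2.39] t 26.425 w 0.012572874007119386
bail 290 X [5.1 7.3 9.8] Y [-21.3   8.   20.7] Z [48.6 58.3 63.6]
plate 258 X [26.2 27.4 29.4] Y [-20.9   1.2  19.9] Z [38.6 46.6 48.2]
hooktip 98 X [14.2 17.8 22.2] Y [-2.9  0.4  2.6] Z [58.3 64.5 67.1]
[-0.28  0.33 -2.14]
```

Emit:
arm_command([
  [1,[0,0,0.4],[0,0,0]],
  [1,[0,0,0.8],[0,0,0]],
  [1,[0,0,1.1],[0,0,0]],
  [1,[0,0,1.2],[0,0,0]],
  [1,[0,0,1.2],[0,0,0]],
  [1,[0,0,1.2],[0,0,0]],
])

```text
time: 27.42
tcp_pos: [0.5253, 0.2889, 0.1575]
orientation: [0.739, 0.674, 0.0, 0.0]
wrist_force: [-0.6, 0.1, -0.7]
width: 0.0128
grip_force: 78.4
```

```bash
python3 c3.py
```

```text
foot bath mm [-37.9 262.1] 42.3 F [-0.58  0.13 -0.66] t 27.425 w 0.012760723425997435
bail 248 X [5.1 7.1 9.2] Y [-21.3   8.   20.7] Z [49.7 58.3 63.1]
plate 275 X [25.7 26.9 28.7] Y [-21.2   0.4  20.1] Z [39.4 46.7 48.1]
hooktip 100 X [14.2 17.8 22.2] Y [-2.6  0.6  2.7] Z [46.  52.6 55.7]
[-0.2  -0.48 -1.15]
```

Emit:
arm_command([
  [1,[0,-0.4,0],[0,0,0]],
  [1,[0,-1,0],[0,0,0]],
  [1,[0,-1.8,0],[0,0,0]],
  [1,[0,-2.6,0],[0,0,0]],
  [1,[0,-3.2,0],[0,0,0]],
  [1,[0,-3.3,0],[0,0,0]],
  [1,[0,-3.3,0],[0,0,0]],
  [1,[0,-3.3,-1],[0,0,0]],
  [1,[0,-3.3,-3],[0,0,0]],
  [1,[0,-3.3,-6],[0,0,0]],
  [1,[0,-3.3,-10],[0,0,0]],
  [1,[0,-3.3,-15],[0,0,0]],
  [1,[0,-3.3,-16.5],[0,0,0]],
  [1,[0,-3.3,-16.5],[0,0,0]],
  [1,[0,-3.3,-16.5],[0,0,0]],
])

```text
time: 29.55
tcp_pos: [0.4914, 0.2915, 0.3199]
orientation: [0.739, 0.674, -0.002, -0.001]
wrist_force: [0.3, -0.0, -2.6]
width: 0.0131
grip_force: 78.5
```

Run:
```python
from h import *
where()
# rest: at release TCP was (.5632,-.327,.1302) yaw -3; approach 8 cm back at 12 mm up, start high
y=np.radians(-3);g=np.array([.5632,-.3275])-.08*np.array([np.cos(y),np.sin(y)])
mv([*g,.325],-3)
s=cam('side');save(s,'s5.png',(160,150,360,300),4)
```

```text
foot bath mm [-71.8 261.7] 204.7 F [ 0.31 -0.   -2.63] t 29.55 w 0.013074155449724735
shift cm [-61.3    4.78  -0.43] rot [-0.0036  0.0015 -0.0387]
```

View pics/s5.png

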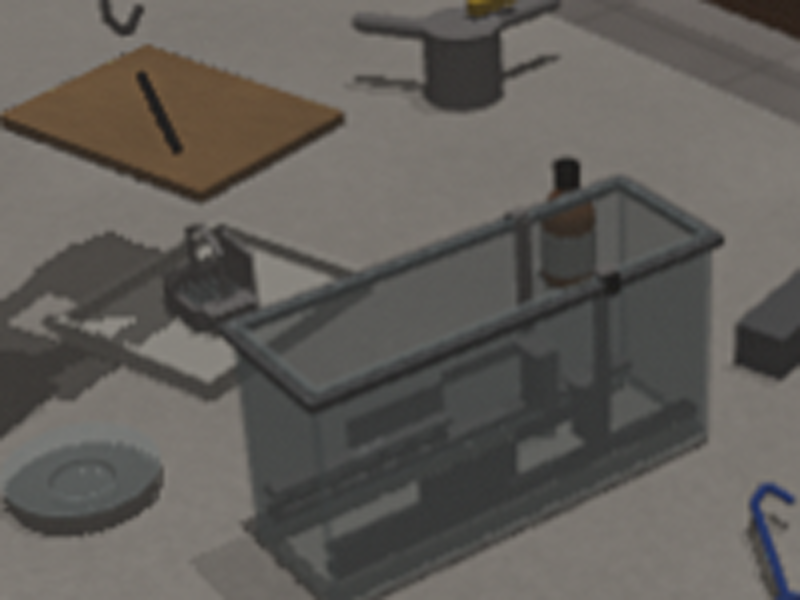

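The basket stands upright and flat in the tray (crop (210,280)), hook free above. Now to the rest.

Emit:
arm_command([
  [1,[-4,0.3,-0.4],[0,0,-0.039]],
  [1,[-9,0.7,-0.4],[0,0,-0.039]],
  [1,[-14,1.1,-0.4],[0,0,-0.039]],
  [1,[-19,1.5,-0.4],[0,0,-0.039]],
  [1,[-24,1.9,-0.4],[0,0,-0.039]],
  [1,[-29,2.3,-0.4],[0,0,-0.039]],
  [1,[-34,2.7,-0.4],[0,0,-0.039]],
  [1,[-39,3.1,-0.4],[0,0,-0.039]],
  [1,[-44,3.5,-0.4],[0,0,-0.039]],
  [1,[-49,3.9,-0.4],[0,0,-0.039]],
  [1,[-54,4.3,-0.4],[0,0,-0.039]],
  [1,[-58,4.6,-0.4],[0,0,-0.039]],
  [1,[-61.3,4.8,-0.4],[0,0,-0.039]],
  [1,[-61.3,4.8,-0.4],[0,0,-0.039]],
  [1,[-61.3,4.8,5],[0,0,-0.039]],
  [1,[-61.3,4.8,10],[0,0,-0.039]],
  [1,[-61.3,4.8,15],[0,0,-0.039]],
  [1,[-61.3,4.8,17.5],[0,0,-0.039]],
  [1,[-61.3,4.8,17.5],[0,0,-0.039]],
  [1,[-61.3,4.8,17.5],[0,0,-0.039]],
])

```text
time: 32.1
tcp_pos: [0.485, -0.323, 0.1484]
orientation: [0.725, 0.689, 0.0, 0.001]
wrist_force: [-0.9, 0.2, -0.5]
width: 0.013
grip_force: 78.3
```

Run:
```python
from h import *
st=state();print(st['tcp_pos'],st['time'],st['wrist_force'])
y=np.radians(-3);g=np.array([.5632,-.3275])-.08*np.array([np.cos(y),np.sin(y)])
mv([*g,.142],-3);mv([.5632,-.3275,.142],-3)
w=cam('wrist');P=np.array([dep(w,u,v) for v in range(0,480) for u in range(200,560) if w['z_map'][v,u]>0])
m=(abs(P[:,2]-.1065)<.004)&(P[:,0]>.535)&(P[:,0]<.64)&(abs(P[:,1]+.33)<.045);q=P[m]
print(m.sum(),cv2.minAreaRect((q[:,:2]*1000).astype(np.float32)))
# slot: gap in plate along y near prongs
k=q[(q[:,0]<.556)&(q[:,0]>.545)];ys=np.sort(k[:,1]);i=np.argmax(np.diff(ys));print('slot',ys[i],ys[i+1],ys[0],ys[-1])
d=P-st['tcp_pos'];m=(d[:,2]>-.09)&(d[:,2]<-.04)&(np.hypot(d[:,0],d[:,1])<.012);print('shank',d[m].mean(0),d[m].min(0),d[m].max(0))
save(w,'w6.png')
```

```text
[ 0.4849867  -0.32297055  0.14844329] 32.1 [-0.89450586  0.21702088 -0.54574566]
shift cm [-0.04 -0.17  0.64] rot [0.0012 0.001  0.0009]
shift cm [-0.05  7.83  0.65] rot [0.0012 0.001  0.0009]
10118 ((582.3051147460938, -330.18621826171875), (51.390586853027344, 83.5282974243164), 87.21663665771484)
slot -0.3334643731090175 -0.3224011217651241 -0.3541738549227461 -0.30302411809659174
shank [-1.51008283e-03 -5.15931459e-07 -6.68419916e-02] [-0.00453591 -0.00236576 -0.08957684] [ 0.00142583  0.00110608 -0.04763946]
```

View pics/w6.png

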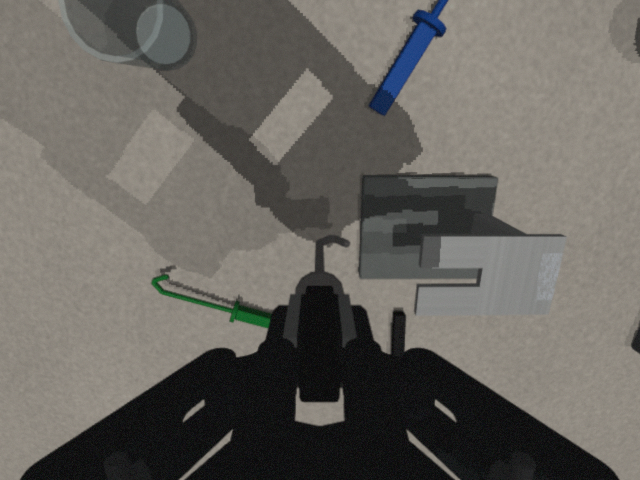

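The fork (plate at (490,275), slot at y≈283 px, open to the left) lies ahead of the rod at (320,265), aligned with the rod at plate height.

Emit:
arm_command([
  [1,[0,1,0.1],[0,0,0]],
  [1,[0,2.2,0.1],[0,0,0]],
  [1,[0,3.4,0.1],[0,0,0]],
  [1,[0,4.6,0.1],[0,0,0]],
  [1,[0,5.8,0.1],[0,0,0]],
  [1,[0,6.8,0.1],[0,0,0]],
  [1,[0,7.5,0.1],[0,0,0]],
  [1,[0,7.8,0.1],[0,0,0]],
  [1,[0,7.8,0.1],[0,0,0]],
  [1,[0,7.8,0.1],[0,0,0]],
])

```text
time: 33.4
tcp_pos: [0.562, -0.327, 0.1462]
orientation: [0.725, 0.688, -0.0, -0.0]
wrist_force: [-0.1, -0.1, -2.0]
width: 0.0127
grip_force: 78.3
```

Run:
```python
from h import *
st=state();print(st['tcp_pos'],st['time'],st['wrist_force'])
mv([.5630,-.3268,.131],-3)
```

```text
[ 0.5619953  -0.32700043  0.14623882] 33.4 [-0.11310215 -0.0981804  -2.00363761]
shift cm [0.03 0.1  1.52] rot [-0.0003 -0.0001  0.0002]
```

Emit:
arm_command([
  [1,[0,0.1,0.4],[0,0,0]],
  [1,[0,0.1,0.8],[0,0,0]],
  [1,[0,0.1,1.1],[0,0,0]],
  [1,[0,0.1,1.3],[0,0,0]],
  [1,[0,0.1,1.45],[0,0,0]],
  [1,[0,0.1,1.55],[0,0,0]],
  [1,[0,0.1,1.55],[0,0,0]],
  [1,[0,0.1,1.55],[0,0,0]],
])

```text
time: 34.4
tcp_pos: [0.5633, -0.3271, 0.1309]
orientation: [0.725, 0.688, 0.0, 0.0]
wrist_force: [-0.3, -0.1, -1.5]
width: 0.0129
grip_force: 78.3
```

Emit:
arm_command([
  [1,[0,0,0.05],[0,0,0]],
  [1,[0,0,0.1],[0,0,0]],
  [1,[0,0,0.15],[0,0,0]],
  [1,[0,0,0.15],[0,0,0]],
  [1,[0,0,0.15],[0,0,0]],
])

```text
time: 35.02
tcp_pos: [0.5634, -0.3272, 0.1303]
orientation: [0.725, 0.689, -0.0, 0.0]
wrist_force: [-2.8, 2.3, 5.2]
width: 0.0131
grip_force: 79.3
```

Emit:
arm_command([
  [1,[0,0,-0.07],[0,0,0]],
  [1,[0,0,-0.07],[0,0,0]],
  [1.6,[0,0,-0.07],[0,0,0]],
  [2,[0,0,-0.07],[0,0,0]],
  [3,[0,0,-0.07],[0,0,0]],
  [5,[0,0,-0.07],[0,0,0]],
  [7,[0,0,-0.07],[0,0,0]],
  [8.5,[0,0,-0.07],[0,0,0]],
  [8.5,[0,0,-0.07],[0,0,0]],
  [8.5,[0,0,-0.07],[0,0,0]],
  [8.5,[0,0,-1],[0,0,0]],
  [8.5,[0,0,-3],[0,0,0]],
  [8.5,[0,0,-7],[0,0,0]],
  [8.5,[0,0,-12],[0,0,0]],
  [8.5,[0,0,-16],[0,0,0]],
  [8.5,[0,0,-16],[0,0,0]],
  [8.5,[0,0,-16],[0,0,0]],
])

```text
time: 37.15
tcp_pos: [0.5632, -0.327, 0.2898]
orientation: [0.725, 0.688, 0.0, 0.0]
wrist_force: [-0.5, -1.0, -0.6]
width: 0.0851
grip_force: 0.0
```

Run:
```python
from h import *
st=state();print(st['tcp_pos'],st['time'],st['width'])
s=cam('side');t=cam('top')
im=np.zeros((600,800,3),np.uint8)
im[:480,:400]=cv2.resize(s['img'][250:370,370:470,::-1],(400,480),interpolation=cv2.INTER_CUBIC)
im[:600,400:]=cv2.resize(t['img'][190:310,110:190,::-1],(400,600),interpolation=cv2.INTER_CUBIC)
cv2.imwrite('pics/f.png',cv2.convertScaleAbs(im,alpha=1.6))
P=np.array([dep(s,u,v) for v in range(260,375) for u in range(380,470) if s['z_map'][v,u]>0])
for lo,hi in((.125,.15),(.15,.185)):
    q=P[(P[:,2]>lo)&(P[:,2]<hi)&(abs(P[:,1]+.327)<.03)&(abs(P[:,0]-.562)<.03)];print(len(q),q.mean(0) if len(q) else 0, q[:,2].max() if len(q) else 0)
```

```text
[ 0.56317067 -0.32698695  0.28984917] 37.15 0.08510933619765793
128 [ 0.55936299 -0.33064784  0.1375135 ] 0.14981763071048976
191 [ 0.5601606  -0.33017843  0.16807867] 0.18099058015212718
```

View pics/f.png

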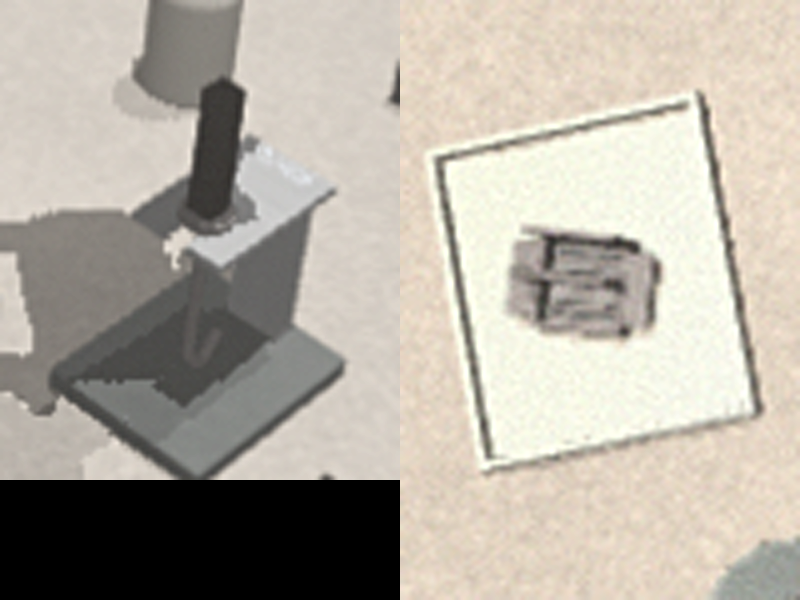

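The rod hangs upright in the fork (handle at (220,150)), and the basket stands flat in the middle of the tray at (585,285). Handing in.

```bash
python3 -c "
from station import manip
print(manip.job_done())"
```

```text
the job is handed in; nothing more can be done
None
```

The basket is out of the bath and stands flat in the drain tray, unhooked, and the rod hangs upright on its fork rest; the job was handed in at about 37 s, with no verdict shown.

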